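Reset the bag sealer's timer

ROBOT

A 7-joint arm with a two-finger parallel gripper is mounted at the origin on the work surface. World frame = base frame: x ahead of the robot, y to its left, z up, the work surface at z = 0. Lengths are in m, angles in rad, forces in N, time in s.
With the tool pointing down it reaches from about 0.35 to 0.9 m from the base axis. Payload 8.1 kg.
Tool frame: the origin (TCP) lies between the finger pads; the fingertips stand 25 mm ahead of it and the grasp point (between the pads) lies 6 mm ahead of it; z points along the fingers, y is the direction in which the jaws open and shut (so a half turn about z gives the same grasp; the last joint's range is limited). The gripper opens to 92 mm and grips with 3 to 60 N. Pads are 19 mm wide; open, the fingers measure 130 mm over their backs; the gripper's body (75 mm by 190 mm) begins 47 mm behind the grasp point.
Start: joints at [1.022, 0.434, 0.025, 1.573, -0.012, 1.134, -0.075], TCP at [0.269, -0.564, 0.252] pointing down, gripper open.
Joint ranges: [-2.62, 2.62], [-0.44, 2.09], [-1.27, 1.32], [0.08, 2.57], [-1.32, 4.46], [0.12, 2], [-2.74, 2.74]. Speed limits (rad/s): [2.22, 2.22, 3.01, 3.01, 3.14, 3.14, 3.14].

INTERFACE

Orientations are given as a rotation vector (axis times angle).
In Python, from cell import * gives the robot as it stands.
- The arm moves only by the shell command python3 -m jog 'ROWS' [FORCE]. ROWS is JSON, one flat list of numbers, 5 for each row, row after row: the finger opening in mm, from 0 to 91.8, then the shift along the tool's x, y, z in units of 40 mm (1.0 is 40 mm), then the turn about the tool's z in units of 6 degrees (1.0 is 6 degrees). A call has 1 to 20 rows; each row shifts and turns the pose as measured when the row begins, along the tool's axes as they then stand; what a row does not reach is not made up. A row lasts 1/12 s, in which the tool goes at most 41.7 mm and 7.16 degrees, less where a joint would pass 70% of its speed; a pose out of reach is approached as far as the arm can. A call is refused whole if a number of a shift passes 1 or a number of a turn 1, either way. A call with a gripper value outside its range is refused whole. The fingers move at their own pace and stop on an object; FORCE is the grip in N (left out, the last holds). Time passes only in rows, so rows that do not move let the fingers close. It gives the time, the measured TCP pose, the force and the opening at its end, in the units of the state.
- observe(): the state, without advancing time (a new reading comes with each control period).
- get_image(name): name is "scene" or "top"; returns the picture (420x560x3 uint8, red, green, blue); there is no depth.
- camera_params(name): a dict with "intrinsics" (3x3 intrinsics, pixels), "xyz" and "orientation" of the camera in the world. Camera axes: x right, y down, z forward; pixel columns grow to the right and rows downward; lengths in m; the calibration is good to about 2 mm. A picture is of the moment at which its call begins. camera_params takes no time and is no camera call.
- sign_off(): hands the job in, once; it reports no verdict.
The state is a dict: "clock": time; "joints": joint angles; "dq": joint speeds; "joint_efforts": joint torques, N m; "position": TCP position; "ee_rot": TCP orientation; "force": force on the tool from outside, world axes, zero at the start; "ft_torque": the same for the moment, N m; "width": opening from 0.0 (shut) to 1.0 (fully open).
Only numpy, scipy, OpenCV 4.12 (cv2) and the standard library are available. Lean on these libraries where they do the work, as an engineer would, in place of code of your own. Each camera call takes 0.05 s, during which the arm holds its last target. There are 200 camera calls.

TASK

Change the sealing time on the bag sealer: first pull its round run switch straight up to its out position to stop the machine, then turn the inner bar knob of the double dial until its pointer lines up with the small raised tab on the scale, and finally push the run switch fully back in. Leave the outer ring knob of the dial and the tab as they are set, and do not knock about the carton, packets and tape core lying on and beside the sealer.

Things in the scene. Friction and masses are not known exactly. Their poses are not given: they have to be found in the camera images.
- sealer: Bag sealer: grey flat housing fixed on the table, 220 mm (its x) by 420 mm (its y), flat deck on top 85 mm above the table, a jaw along its far (+x) edge, 102 mm high. Origin at the centre of its underside. The double dial and the run switch stand on the deck, 25 mm nearer than its middle, one 100 mm to the left and the other 100 mm to the right of it; which is where varies.
- inner_grip (a point): Inner knob of the double dial: upright grey bar 40 mm long, 14 mm wide, 38 mm tall, standing above the outer knob; turns on the vertical dial axis (0.04 N m), stays where left; the shorter way to the tab (at most 90 degrees) is free of stops. Point on the dial axis, 12.5 mm below the bar's top, 50 mm above the deck, 28 mm above the ring. x along the bar to its pointer end, y across it, z up.
- inner_pointer (a point): Tip of the inner knob's pointer: a nose 5 mm wide and 8 mm tall at the foot of the bar with a black line, tip 32 mm from the dial axis, just above the outer ring; the same line runs along the bar's top on that half. Axes as for inner_grip.
- outer_rib (a point): Outer knob of the double dial: a black ring knob 68 mm in diameter with a fluted edge, its top 22 mm above the deck, around and below the inner knob, loosely turning about the same axis (about 0.05 N m). This point is on the top of its small index rib (6 mm wide, 24 mm above the deck), 32 mm from the dial axis.
- dial_tab (a point): Tab: a small dark steel block, 11 mm (radially) by 7 mm by 14 mm tall, on the white round scale just outside the outer ring; it marks the sealing time to set. This point is the centre of its top, 49.5 mm from the dial axis, 20 mm above the deck. Its x axis points straight outward from the dial axis, z up. It can slide stiffly round the scale but is to stay.
- pull_head (a point): Run switch: a round black mushroom-shaped push-pull knob that slides vertically, head 36 mm in diameter and 16 mm tall on a 13 mm stem. This point is the centre of the head, 33 mm above the deck when in and 47 mm when out; 16 mm of clear space below the head when in.
- pull (a joint): Travel of the run switch in m: 0 is pushed in (at the start), 0.014 is pulled fully out. It snaps over half-way and rests only at either end; about 5 to 7 N moves it in either direction.
- carton: Loose small cardboard carton 55 x 36 x 28 mm lying on the sealer's deck between the dial and the switch. Origin at the centre of its underside.
- packets: Loose short stack of flat packets 60 x 90 mm, 22 mm high, on the table on the robot's side of the sealer. Origin at the centre of its underside.
- tape_roll: Loose empty tape core, a ring 90 mm in diameter, 24 mm high, lying flat on the table on the robot's side of the sealer. Origin at the centre of its underside.

How it is judged:
On the way, in this order (a step that is already met when the one before it is completed fails the run):
1. the run switch is pulled out (at least 11 of its 14 mm) with the inner knob still at its old setting (pointer tip within 5 mm of its start) (value of joint pull above 0.011 m and distance of inner_pointer from where it was at the start of the episode below 0.005 m), for 0.2 s.
2. with the run switch still out, the inner knob's pointer lines up with the tab within 0.14 rad (8 degrees) (value of joint pull above 0.011 m and angle between the x axis of inner_grip and the x axis of dial_tab, either way round below 0.14 rad and horizontal distance between inner_pointer and dial_tab below 0.03 m), for 0.2 s.
At the end, for the whole second after the job is handed in: The run switch is back in (within 2 mm), the inner knob's pointer lines up with the tab within 0.14 rad (8 degrees), pointer end towards the tab, and the outer knob's rib and the tab are within 4 mm of where they began (value of joint pull below 0.002 m and angle between the x axis of inner_grip and the x axis of dial_tab, either way round below 0.14 rad and horizontal distance between inner_pointer and dial_tab below 0.03 m and distance of each of outer_rib, dial_tab from where it was at the start of the episode below 0.004 m); the robot touches nothing.
It fails at once if the outer ring knob is turned (its rib shifts more than 4 mm, about 7 degrees) (distance of outer_rib from where it was at the start of the episode above 0.004 m).
It fails at once if the tab is shifted by more than 4 mm (distance of dial_tab from where it was at the start of the episode above 0.004 m).
It fails at once if the carton, the packets or the tape core is shifted by more than 30 mm (distance of any of carton, packets, tape_roll from where it was at the start of the episode above 0.03 m).
It also fails if it takes over 51 s, if anything falls off the work surface, if the arm or the gripper's body presses on something with over 40 N, if the wrist force passes 120 N, or if a joint passes its speed limit or range.

## Working session

There is one attempt and no reset: what is moved stays moved. The work goes in short steps, Python scripts to look and compute and a shell command to move; the robot and the scene stay as the last step left them, time stands still between calls to the robot, and variables do not carry over. Pictures are saved under pics/ and viewed, about 8 in all and at most 12, crops included, and the job is handed in when it is done.

```bash
mkdir -p pics; ls
python3 - <<'E'
from cell import *
import cv2
for n in("scene","top"):
    im=get_image(n); cv2.imwrite(f"pics/{n}0.png",im[:,:,::-1]); p=camera_params(n); print(n,p)
s=observe(); print(s["clock"],s["position"],s["ee_rot"],s["width"])
E
```

```text
pics
scene {'intrinsics': array([[411.1805251 ,   0.        , 272.03967575],
       [  0.        , 411.1805251 , 204.45544405],
       [  0.        ,   0.        ,   1.        ]]), 'xyz': array([ 0.8499533 , -0.3115688 ,  0.56420895]), 'orientation': array([-2.13376268, -1.00149003,  0.42843689])}
top {'intrinsics': array([[453.16335822,   0.        , 277.99752133],
       [  0.        , 453.16335822, 214.0669996 ],
       [  0.        ,   0.        ,   1.        ]]), 'xyz': array([0.38685367, 0.037343  , 0.80409796]), 'orientation': array([-2.1621886 ,  2.19792881, -0.18025436])}
0.1 [ 0.26926201 -0.56355549  0.25102647] [-3.06256685e+00 -6.94114117e-01  7.19482218e-04] 1.0009061063464193
```

View pics/scene0.png

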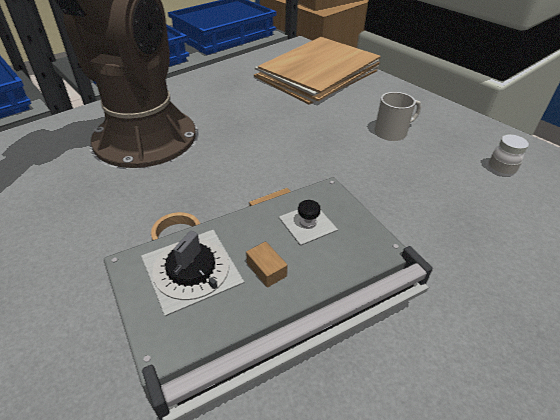

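View pics/top0.png

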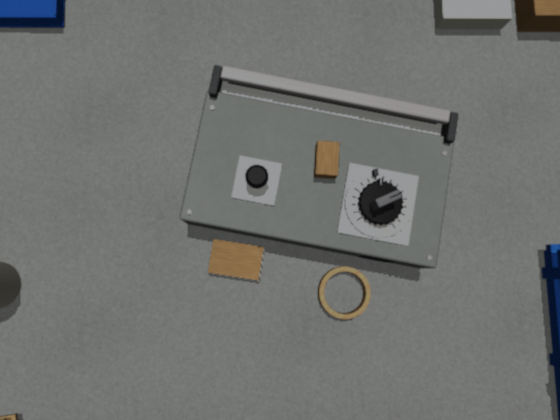

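The scene view shows the dial at about (190,262) and the switch head at (309,210). In the top view the switch is at (257,177), the dial at (381,202), the tab at about (375,173), and the bar's bright end points right. Next I'll zoom in on the dial and switch in both views.

```bash
cat > h.py <<'E'
import numpy as np, cv2
from scipy.spatial.transform import Rotation as R
from cell import *
def ray(n,uv):
    p=camera_params(n); d=np.linalg.inv(p["intrinsics"])@[*uv,1]
    return np.array(p["xyz"]), R.from_rotvec(p["orientation"]).apply(d)
def onz(n,uv,z):
    c,d=ray(n,uv); return c+d*(z-c[2])/d[2]
def proj(n,X):
    p=camera_params(n); v=p["intrinsics"]@R.from_rotvec(p["orientation"]).inv().apply(np.array(X)-p["xyz"]); return v[:2]/v[2]
def two(a,b):
    (c1,d1),(c2,d2)=ray("top",a),ray("scene",b)
    t=np.linalg.lstsq(np.c_[d1,-d2],c2-c1,rcond=None)[0]
    P,Q=c1+t[0]*d1,c2+t[1]*d2; return (P+Q)/2,np.linalg.norm(P-Q)
E
python3 - <<'E'
from h import *
t=cv2.imread("pics/top0.png"); s=cv2.imread("pics/scene0.png")
f=lambda a:cv2.resize(a,(400,400),interpolation=cv2.INTER_CUBIC)
cv2.imwrite("pics/z0.png",np.hstack([f(t[155:255,335:435]),f(s[210:310,140:240])]))
# deck corners (screws), scale, for a first estimate
for uv in [(212,106),(445,153),(430,257),(189,212)]: print("screw",onz("top",uv,.085).round(4))
g=cv2.cvtColor(t,cv2.COLOR_BGR2GRAY)
m=np.zeros_like(g); m[160:200,240:275]=(g[160:200,240:275]<45)*255
c=max(cv2.findContours(m,0,2)[0],key=cv2.contourArea); print(cv2.minEnclosingCircle(c),onz("top",cv2.minEnclosingCircle(c)[0],.085+.037).round(4))
m=np.zeros_like(g); m[155:250,335:425]=(g[155:250,335:425]<45)*255
m=cv2.morphologyEx(m,cv2.MORPH_OPEN,np.ones((5,5)))
c=max(cv2.findContours(m,0,2)[0],key=cv2.contourArea); e=cv2.minEnclosingCircle(c);print(e,onz("top",e[0],.085+.022).round(4))
E
```

```text
screw [0.6531 0.1088 0.085 ]
screw [ 0.5714 -0.2743  0.085 ]
screw [ 0.4007 -0.2388  0.085 ]
screw [0.4787 0.1454 0.085 ]
((256.5, 176.35714721679688), 10.932642936706543) [0.5276 0.0376 0.122 ]
((379.9117736816406, 202.61764526367188), 21.579792022705078) [ 0.4867 -0.1555  0.107 ]
```

View pics/z0.png

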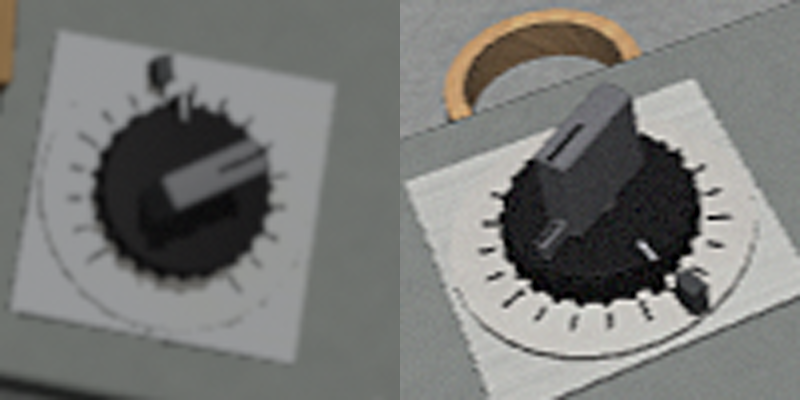

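Run:
```python
from h import *
s=cv2.imread("pics/scene0.png"); g=cv2.cvtColor(s,cv2.COLOR_BGR2GRAY)
m=np.zeros_like(g); m[195:223,290:330]=(g[195:223,290:330]<40)*255
c=max(cv2.findContours(m,0,2)[0],key=cv2.contourArea); x=cv2.boundingRect(c); e=cv2.minEnclosingCircle(c); print("head scene",x,e)
print("head",two((256.5,176.4),e[0]), onz("scene",e[0],.118))
T=lambda u,v:(335+u/4-.4,155+v/4-.4); S=lambda u,v:(140+(u-400)/4-.4,210+v/4-.4)
a=two(T(169,193),S(620,92)); b=two(T(263,153),S(551,166)); tab=two(T(161,64),S(690,278)); rib=two(T(185,107),S(648,250))
for n,q in dict(tail=a,point=b,tab=tab,rib=rib).items(): print(n,q[0].round(4),q[1].round(4))
print("bar on z top",onz("top",T(169,193),.1475),onz("top",T(263,153),.1475)); print("scene",onz("scene",S(620,92),.1475),onz("scene",S(551,166),.1475))
print("tab on z",onz("top",T(161,64),.105),onz("scene",S(690,278),.105))
print("nose scene",onz("scene",S(555,230),.115))
```

```text
head scene (298, 200, 22, 20) ((308.7886047363281, 208.9698028564453), 10.978035926818848)
head (array([0.52799029, 0.03756693, 0.11933882]), np.float64(0.0002087468423526184)) [0.52696448 0.03852746 0.118     ]
tail [ 0.481  -0.1398  0.1463] 0.0005
point [ 0.4955 -0.1757  0.1467] 0.0007
tab [ 0.5373 -0.1507  0.1075] 0.0026
rib [ 0.5199 -0.1575  0.1111] 0.0001
bar on z top [ 0.48065614 -0.13970293  0.1475    ] [ 0.49522764 -0.17570829  0.1475    ]
scene [ 0.48218282 -0.14005803  0.1475    ] [ 0.49642384 -0.17568251  0.1475    ]
tab on z [ 0.53851661 -0.15031015  0.105     ] [ 0.53477783 -0.15089259  0.105     ]
nose scene [ 0.49502868 -0.1788175   0.115     ]
```

```bash
cat >> h.py <<'E'
def st(target=None,yaw=None):
    o=observe(); M=R.from_rotvec(o["ee_rot"]).as_matrix(); p=np.array(o["position"])
    y=np.degrees(np.arctan2(M[1,0],M[0,0]))
    print("t",round(o["clock"],2),"tcp",p.round(4),"yaw",y.round(1),"zax",M[:,2].round(3),"w mm",round(o["width"]*91.8,1),"F",np.round(o["force"],1),"j",np.round(o["joints"],2))
    if target is not None: print(" shift units",(M.T@(np.array(target)-p)/.04).round(2),"xy dist",np.linalg.norm((np.array(target)-p)[:2]).round(4))
    if yaw is not None:
        d=-((yaw-y+90)%180-90); print(" turn units (half turn free)",round(d/6,2))
E
python3 - <<'E'
from h import *
st((.5275,.0378,.25),yaw=-68)
print("carton",onz("top",(327,159),.113))
E
```

```text
t 0.1 tcp [ 0.2693 -0.5636  0.251 ] yaw 25.5 zax [-0.001  0.001 -1.   ] w mm 91.9 F [-0.2 -0.5 -0. ] j [ 1.02  0.44  0.02  1.57 -0.01  1.13 -0.08]
 shift units [ 12.31 -10.78   0.04] xy dist 0.6545
 turn units (half turn free) -14.41
carton [ 0.55602772 -0.0731575   0.113     ]
```

```bash
python3 -m jog '[70,0.72,-0.63,0,0, 70,0.72,-0.63,0,0, 70,0.72,-0.63,0,0, 70,0.72,-0.63,0,0, 70,0.72,-0.63,0,0, 70,0.72,-0.63,0,0, 70,0.72,-0.63,0,0, 70,0.72,-0.63,0,0, 70,0.72,-0.63,0,0, 70,0.72,-0.63,0,0, 70,0.72,-0.63,0,0, 70,0.72,-0.63,0,0, 70,0.72,-0.63,0,0, 70,0.72,-0.63,0,0]' 20
python3 -m jog '[70,0,0,0,-1, 70,0,0,0,-1, 70,0,0,0,-1, 70,0,0,0,-1, 70,0,0,0,-1, 70,0,0,0,-1, 70,0,0,0,-1, 70,0,0,0,-1, 70,0,0,0,-0.8]'
python3 -c "
from h import *
st((.5275,.0378,.25),yaw=78)"
```

```text
clock: 1.27
position: [0.4829, -0.0589, 0.2451]
ee_rot: [-3.068, -0.666, 0.014]
force: [1.5, -1.1, 0.5]
width: 0.763
clock: 2.02
position: [0.4843, -0.0443, 0.2428]
ee_rot: [-2.388, -2.023, 0.011]
force: [0.6, -0.1, 0.1]
width: 0.766
t 2.02 tcp [ 0.4843 -0.0443  0.2428] yaw 80.5 zax [-0.013  0.005 -1.   ] w mm 70.3 F [ 0.6 -0.1  0.1] j [ 0.34  0.26 -0.44  1.88  0.12  1.04 -0.31]
 shift units [ 2.2   0.73 -0.18] xy dist 0.0928
 turn units (half turn free) 0.42
```

```bash
python3 -m jog '[70,0.75,0.25,0,0, 70,0.75,0.25,0,0, 70,0.7,0.23,0,0, 70,0,0,0,0]'
python3 -c "
from h import *
st((.5275,.0378,.125))"
```

```text
clock: 2.35
position: [0.5274, 0.0372, 0.2412]
ee_rot: [-2.387, -2.023, 0.015]
force: [0.4, 0.4, 1.0]
width: 0.764
t 2.35 tcp [0.5274 0.0372 0.2412] yaw 80.6 zax [-0.016  0.004 -1.   ] w mm 70.1 F [0.4 0.4 1. ] j [ 0.19  0.34 -0.46  1.78  0.16  1.08 -0.5 ]
 shift units [0.01 0.05 2.91] xy dist 0.0006
```

```bash
python3 -m jog '[70,0,0.02,0.8,0, 70,0,0.02,0.8,0, 70,0,0.01,0.7,0, 70,0,0,0.5,0, 70,0,0,0,0]'
python3 -c "
from h import *
st((.5275,.0378,.124))"
```

```text
clock: 2.77
position: [0.5293, 0.0405, 0.1259]
ee_rot: [-2.382, -2.029, 0.009]
force: [-1.0, -0.2, 0.2]
width: 0.76
t 2.77 tcp [0.5293 0.0405 0.1259] yaw 80.9 zax [-0.012  0.006 -1.   ] w mm 69.8 F [-1.  -0.2  0.2] j [ 0.15  0.47 -0.43  1.91  0.25  0.82 -0.57]
 shift units [-0.07 -0.03  0.05] xy dist 0.0033
```

```bash
python3 -m jog '[70,-0.07,-0.03,0.05,0, 30,0,0,0,0, 30,0,0,0,0, 30,0,0,0,0, 30,0,0,0,0, 30,0,0,0,0, 30,0,0,0,0, 30,0,0,0,0, 30,0,0,0,0]' 40
python3 -c "
from h import *
st((.5275,.0378,.138))"
```

```text
clock: 3.52
position: [0.528, 0.0375, 0.1284]
ee_rot: [-2.384, -2.03, 0.006]
force: [-0.0, 0.0, -5.3]
width: 0.373
t 3.52 tcp [0.528  0.0375 0.1284] yaw 80.8 zax [-0.01   0.006 -1.   ] w mm 34.2 F [-0.   0.  -5.3] j [ 0.15  0.47 -0.43  1.91  0.25  0.82 -0.57]
 shift units [ 0.01 -0.02 -0.24] xy dist 0.0006
```

```bash
python3 -m jog '[30,0,0,-0.15,0, 30,0,0,-0.15,0, 30,0,0,-0.15,0, 30,0,0,0,0]'
python3 -c "
from h import *
st((.5275,.0378,.138))
cv2.imwrite('pics/s1.png',cv2.resize(get_image('scene')[150:270,240:400,::-1],None,fx=3,fy=3))"
```

```text
clock: 3.85
position: [0.5279, 0.0372, 0.1452]
ee_rot: [-2.382, -2.029, 0.007]
force: [1.1, -0.3, 2.4]
width: 0.373
t 3.85 tcp [0.5279 0.0372 0.1452] yaw 80.8 zax [-0.012  0.007 -1.   ] w mm 34.3 F [ 1.1 -0.3  2.4] j [ 0.16  0.45 -0.44  1.9   0.23  0.86 -0.55]
 shift units [ 0.01 -0.01  0.18] xy dist 0.0008
```

View pics/s1.png

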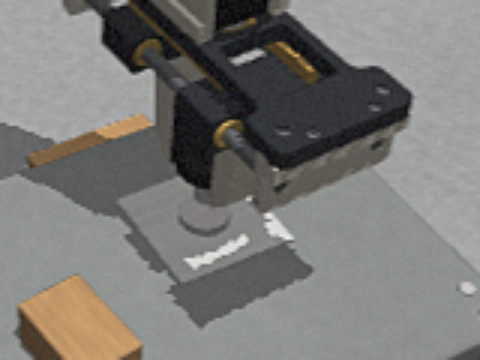

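The head is gripped and the switch appears raised, with the stem visible at about crop (200,200). I'll pull slightly more to feel the stop, then release and check.

```bash
python3 -m jog '[30,0,0,-0.1,0, 30,0,0,-0.05,0]'
python3 -m jog '[70,0,0,0,0, 70,0,0,0,0, 70,0,0,0,0, 70,0,0,0,0, 70,0,0,0,0, 70,0,0,-0.9,0, 70,0,0,-0.9,0, 70,0,0,-0.9,0,70,0,0,-0.4,0,70,0,0,0,0]'
python3 - <<'E'
from h import *
st((.488,-.158,.245),yaw=-68)
cv2.imwrite('pics/s2.png',cv2.resize(get_image('scene')[150:270,240:400,::-1],None,fx=3,fy=3))
s=get_image("scene"); g=cv2.cvtColor(s,cv2.COLOR_RGB2GRAY)
m=np.zeros_like(g); m[180:223,290:330]=(g[180:223,290:330]<40)*255
c=max(cv2.findContours(m,0,2)[0],key=cv2.contourArea); print(cv2.boundingRect(c)); print("expected head in/out px",proj("scene",(.5275,.0378,.118)),proj("scene",(.5275,.0378,.132)))
E
```

```text
clock: 4.07
position: [0.5277, 0.0368, 0.1474]
ee_rot: [-2.38, -2.027, 0.008]
force: [12.8, 2.9, -35.5]
width: 0.377
clock: 4.9
position: [0.5285, 0.0361, 0.2797]
ee_rot: [-2.379, -2.028, 0.01]
force: [0.6, -0.2, 0.0]
width: 0.762
t 4.9 tcp [0.5285 0.0361 0.2797] yaw 80.9 zax [-0.015  0.008 -1.   ] w mm 69.9 F [ 0.6 -0.2  0. ] j [ 0.2   0.31 -0.47  1.72  0.14  1.16 -0.47]
 shift units [-4.96 -0.22  0.84] xy dist 0.1983
 turn units (half turn free) -5.18
(298, 193, 23, 20)
expected head in/out px [308.68925446 209.35080886] [309.30039805 202.81977433]
```

View pics/s2.png

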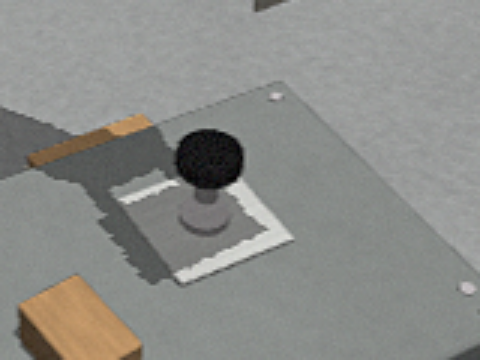

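The switch is out: the head centre is now at row 203, as predicted, and the pull met the stop. Next is the dial.

```bash
python3 -m jog '[50,-0.9,-0.04,0,0, 50,-0.9,-0.04,0,0, 50,-0.9,-0.04,0,0, 50,-0.9,-0.04,0,0, 50,-0.9,-0.04,0,0, 50,-0.3,0,0,0, 50,0,0,0,-1, 50,0,0,0,-1, 50,0,0,0,-1, 50,0,0,0,-1, 50,0,0,0,-1, 50,0,0,0,-0.1, 50,0,0,0,0]'
python3 -c "
from h import *
st((.488,-.158,.145),yaw=-68)"
```

```text
clock: 6.08
position: [0.4753, -0.1605, 0.2547]
ee_rot: [-1.71, -2.576, 0.024]
force: [0.2, 0.2, -0.5]
width: 0.544
t 6.08 tcp [ 0.4753 -0.1605  0.2547] yaw 112.8 zax [-0.05   0.015 -0.999] w mm 49.9 F [ 0.2  0.2 -0.5] j [ 0.6   0.31 -0.48  1.79  0.15  1.13  0.47]
 shift units [-0.16  0.43  2.72] xy dist 0.0129
 turn units (half turn free) 0.13
```

```bash
python3 -m jog '[50,-0.16,0.43,0.3,0.1, 50,0,0,0.8,0, 50,0,0,0.7,0, 50,0,0,0.4,0, 50,0,0,0,0]'
python3 -c "
from h import *
st((.488,-.158,.142),yaw=-68)"
```

```text
clock: 6.5
position: [0.4889, -0.158, 0.1605]
ee_rot: [-1.747, -2.55, 0.026]
force: [-0.8, -0.6, 0.4]
width: 0.544
t 6.5 tcp [ 0.4889 -0.158   0.1605] yaw 111.1 zax [-0.051  0.015 -0.999] w mm 50.0 F [-0.8 -0.6  0.4] j [ 0.55  0.43 -0.45  1.88  0.22  0.94  0.36]
 shift units [-0.01 -0.    0.46] xy dist 0.0009
 turn units (half turn free) -0.15
```

```bash
python3 -m jog '[50,0,0,0.3,-0.15, 50,0,0,0.13,0, 50,0,0,0,0]' 15
python3 -c "
from h import *
st((.488,-.158,.142),yaw=-68)"
```

```text
clock: 6.75
position: [0.4873, -0.1572, 0.1424]
ee_rot: [-1.733, -2.556, 0.027]
force: [0.8, -0.6, -0.8]
width: 0.546
t 6.75 tcp [ 0.4873 -0.1572  0.1424] yaw 111.7 zax [-0.054  0.016 -0.998] w mm 50.2 F [ 0.8 -0.6 -0.8] j [ 0.55  0.45 -0.45  1.9   0.23  0.9   0.36]
 shift units [-0.03  0.01  0.01] xy dist 0.0011
 turn units (half turn free) -0.05
```

```bash
python3 -m jog '[8,0,0,0,0, 8,0,0,0,0, 8,0,0,0,0, 8,0,0,0,0, 8,0,0,0,0, 8,0,0,0,0, 8,0,0,0,0]' 15
python3 -c "
from h import *
st((.488,-.158,.142),yaw=8.4)"
```

```text
clock: 7.33
position: [0.4885, -0.1578, 0.1463]
ee_rot: [-1.741, -2.556, 0.027]
force: [0.3, 1.1, -4.7]
width: 0.154
t 7.33 tcp [ 0.4885 -0.1578  0.1463] yaw 111.4 zax [-0.05   0.013 -0.999] w mm 14.2 F [ 0.3  1.1 -4.7] j [ 0.55  0.44 -0.45  1.9   0.23  0.9   0.36]
 shift units [-0.   -0.01  0.11] xy dist 0.0006
 turn units (half turn free) -12.83
```

```bash
python3 -m jog '[8,0,0,0.05,-1, 8,0,0,0.03,-1, 8,0,0,0.02,-1, 8,0,0,0.02,-1, 8,0,0,0.02,-1]'
python3 -c "
from h import *
st((.488,-.158,.143),yaw=8.4)"
```

```text
clock: 7.75
position: [0.4889, -0.1577, 0.1455]
ee_rot: [-0.995, -2.929, 0.009]
force: [-2.9, -0.0, 7.9]
width: 0.15
t 7.75 tcp [ 0.4889 -0.1577  0.1455] yaw 142.4 zax [-0.048  0.01  -0.999] w mm 13.8 F [-2.9 -0.   7.9] j [ 0.64  0.47 -0.58  1.89  0.31  0.92  0.82]
 shift units [ 0.01 -0.02  0.06] xy dist 0.0009
 turn units (half turn free) -7.66
```

```bash
python3 -m jog '[8,0,0,0,-1, 8,0,0,0,-1, 8,0,0,0,-1, 8,0,0,0,-1, 8,0,0,0,-1, 8,0,0,0,-1, 8,0,0,0,-1, 8,0,0,0,-0.3, 8,0,0,0,0]'
python3 -c "
from h import *
st((.488,-.158,.143),yaw=8.4)"
```

```text
clock: 8.5
position: [0.4889, -0.1573, 0.1457]
ee_rot: [0.238, -3.087, -0.023]
force: [-0.8, 0.6, -1.0]
width: 0.151
t 8.5 tcp [ 0.4889 -0.1573  0.1457] yaw -171.1 zax [-0.046  0.011 -0.999] w mm 13.9 F [-0.8  0.6 -1. ] j [ 0.78  0.52 -0.78  1.88  0.43  0.97  1.51]
 shift units [ 0.02 -0.01  0.07] xy dist 0.0011
 turn units (half turn free) 0.08
```

```bash
python3 -m jog '[50,0,0,0,0, 50,0,0,0,0, 50,0,0,0,0, 50,0,0,0,0, 50,0,0,0,0, 50,0,0,-0.8,0, 50,0,0,-0.8,0, 50,0,0,-0.8,0, 50,0,0,0,0]'
python3 -c "
from h import *
st((.5275,.0378,.235))"
```

```text
clock: 9.25
position: [0.4926, -0.1581, 0.2439]
ee_rot: [0.228, -3.084, -0.026]
force: [0.8, 1.1, -0.8]
width: 0.546
t 9.25 tcp [ 0.4926 -0.1581  0.2439] yaw -171.5 zax [-0.05   0.013 -0.999] w mm 50.2 F [ 0.8  1.1 -0.8] j [ 0.83  0.42 -0.84  1.75  0.33  1.17  1.6 ]
 shift units [-1.59  4.71  0.24] xy dist 0.199
```

```bash
python3 -m jog '[0,-0.3,0.9,0,0, 0,-0.3,0.9,0,0, 0,-0.3,0.9,0,0, 0,-0.3,0.9,0,0, 0,-0.3,0.9,0,0, 0,-0.1,0.2,0,0, 0,0,0,0,0]'
python3 - <<'E'
from h import *
st((.5275,.0378,.170))
t=get_image("top");s=get_image("scene")
f=lambda a:cv2.resize(a,(400,400),interpolation=cv2.INTER_CUBIC)[:,:,::-1]
cv2.imwrite("pics/z1.png",np.hstack([f(t[155:255,335:435]),f(s[210:310,140:240])]))
E
```

```text
clock: 9.83
position: [0.5327, 0.0414, 0.2468]
ee_rot: [0.208, -3.093, -0.022]
force: [-0.3, -1.0, 0.5]
width: 0.085
t 9.83 tcp [0.5327 0.0414 0.2468] yaw -172.3 zax [-0.042  0.011 -0.999] w mm 7.8 F [-0.3 -1.   0.5] j [ 0.45  0.45 -0.86  1.72  0.34  1.18  1.2 ]
 shift units [ 0.06 -0.1   1.92] xy dist 0.0063
```

View pics/z1.png

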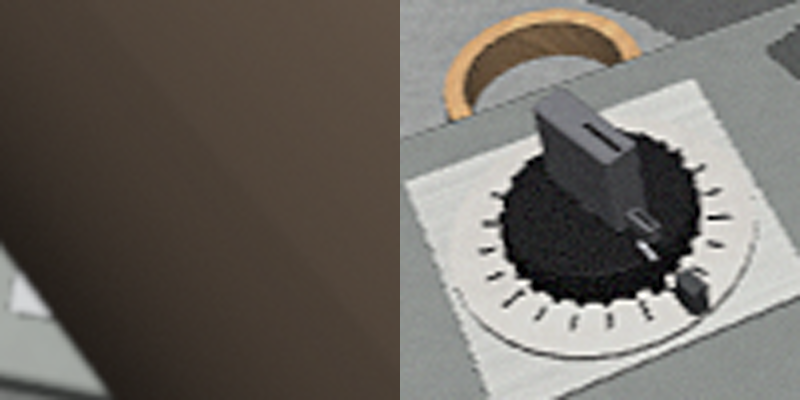

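The pointer now faces the tab (tab at crop (691,280)), and the rib (648,250) and tab have not moved. I'll measure the angle and go down onto the switch.

```bash
python3 -m jog '[0,0.06,-0.1,0.6,0, 0,0,0,0.6,0, 0,0,0,0.5,0, 0,0,0,0,0]'
python3 - <<'E'
from h import *
st((.5275,.0378,.165))
S=lambda u,v:(140+(u-400)/4-.4,210+v/4-.4)
a,b=onz("scene",S(546,99),.1475),onz("scene",S(622,156),.1475); n=onz("scene",S(642,220),.113); t=onz("scene",S(690,278),.105)
c=np.array([.488,-.158]); A=lambda v:np.degrees(np.arctan2(v[1],v[0])).round(1)
print("bar",a,b,np.linalg.norm(b-a),A(b-a),"nose",n,A(n[:2]-c),"tab",t,A(t[:2]-c),"axis",(a+b)/2)
E
```

```text
clock: 10.27
position: [0.5284, 0.027, 0.1771]
ee_rot: [0.189, -3.096, -0.014]
force: [-1.0, -1.1, -0.3]
width: 0.005
t 10.27 tcp [0.5284 0.027  0.1771] yaw -173.0 zax [-0.04   0.007 -0.999] w mm 0.4 F [-1.  -1.1 -0.3] j [ 0.44  0.51 -0.82  1.82  0.41  1.03  1.16]
 shift units [-0.02  0.27  0.31] xy dist 0.0108
bar [ 0.46880076 -0.16150023  0.1475    ] [ 0.50764401 -0.15521028  0.1475    ] 0.039349224113588564 9.2 nose [ 0.50885971 -0.15265727  0.113     ] 14.4 tab [ 0.53477783 -0.15089259  0.105     ] 8.6 axis [ 0.48822239 -0.15835526  0.1475    ]
```

Bar is at 9.2° and the tab at 8.4–8.6°, well within tolerance. Now I'll push the switch in.

```bash
python3 -m jog '[0,-0.02,0.27,0,0, 0,0,0.05,0,0]'
python3 -m jog '[0,0,0,0.3,0, 0,0,0,0.2,0, 0,0,0,0.2,0]'
python3 -c "
from h import *
st((.5275,.0378,.151))"
```

```text
clock: 10.43
position: [0.5273, 0.0365, 0.1773]
ee_rot: [0.18, -3.095, -0.012]
force: [-0.1, 1.9, 0.2]
width: 0.008
clock: 10.68
position: [0.5287, 0.0373, 0.1516]
ee_rot: [0.179, -3.102, -0.012]
force: [0.3, -0.2, 1.8]
width: -0.001
t 10.68 tcp [0.5287 0.0373 0.1516] yaw -173.4 zax [-0.035  0.006 -0.999] w mm -0.1 F [ 0.3 -0.2  1.8] j [ 0.41  0.54 -0.8   1.85  0.44  0.98  1.1 ]
 shift units [0.03 0.02 0.02] xy dist 0.0013
```

```bash
python3 -m jog '[0,0,0,0.07,0, 0,0,0,0.07,0]'
python3 -m jog '[0,0,0,-0.6,0, 0,0,0,-0.8,0, 0,0,0,-0.8,0, 0,-0.9,0,-0.4,0, 0,-0.9,0,0,0, 0,0,0,0,0]'
python3 - <<'E'
from h import *
st()
s=get_image("scene"); g=cv2.cvtColor(s,cv2.COLOR_RGB2GRAY)
m=np.zeros_like(g); m[190:223,290:330]=(g[190:223,290:330]<40)*255
c=max(cv2.findContours(m,0,2)[0],key=cv2.contourArea); print(cv2.boundingRect(c))
cv2.imwrite("pics/f.png",s[:,:,::-1])
E
```

```text
clock: 10.85
position: [0.5294, 0.0374, 0.1507]
ee_rot: [0.178, -3.105, -0.005]
force: [-18.4, -7.0, 54.9]
width: 0.005
clock: 11.35
position: [0.6046, 0.0446, 0.2566]
ee_rot: [0.179, -3.105, 0.002]
force: [-2.1, -1.6, -0.3]
width: -0.001
t 11.35 tcp [0.6046 0.0446 0.2566] yaw -173.4 zax [-0.031 -0.003 -1.   ] w mm -0.1 F [-2.1 -1.6 -0.3] j [ 0.36  0.55 -0.81  1.54  0.4   1.26  1.18]
(298, 200, 22, 20)
```

View pics/f.png

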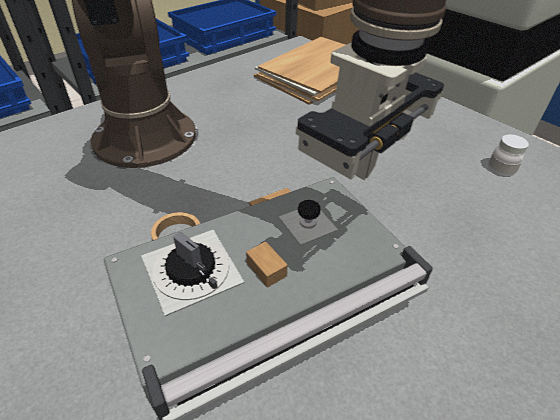

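The switch head is at the same pixels as at the start (box 298,200, 22x20), so it is fully in. The pointer faces the tab, the loose items are unmoved and the gripper is clear, so I'm signing off.

```bash
python3 -c "
from cell import *
print(sign_off())"
```

```text
the job is handed in; nothing more can be done
None
```

I pulled the run switch out to its stop, turned the inner bar knob about 77° to the tab, pushed the switch back in and handed the job in at about 11.4 s. No verdict was reported.

- **Switch:** After the pull, the camera showed the head about 14 mm higher, as expected for fully out. After the push, it was back at exactly its starting pixels.
- **Dial:** The bar measured 9.2° and the tab 8.4–8.6°. A rougher reading from the pointer nose gave 14.4°, about 6° off the tab; I trusted the bar's top edge, which agreed with the gripper's own angle of 8.9°.
- **Rib, tab and loose items:** The rib and tab showed no shift in the close-up after the turn. The carton, packets and tape core looked unmoved in the last picture, judged by eye. The gripper was clear of everything.
- **Forces:** The last press on the switch reached about 55 N. That was through the closed fingertips, not the gripper's body, and under the 120 N wrist limit.

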